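Pack the scraper and park the carry box under the planter shelf

ROBOT

A 6-joint arm with a two-finger parallel gripper is mounted at the origin on the work surface. World frame = base frame: x ahead of the robot, y to its left, z up, the work surface at z = 0. Lengths are in m, angles in rad, forces in N, time in s.
With the tool pointing down it reaches from about 0.425 to 0.95 m from the base axis. Payload 3.5 kg.
Tool frame: the origin (TCP) lies at the very end of the fingers, on their centre line; the grasp point (between the pads) lies 19 mm behind it (ctrl.pinch_z is the distance from the TCP to the grasp point, in m); z points along the fingers, y is the line along which they close (so a half turn about z gives the same grasp; the last joint's range is limited). The gripper opens to 85 mm and grips with 20 to 120 N. Pads are 22 mm wide; open, the fingers measure 114 mm over their backs; the gripper's body (76 mm by 85 mm) begins 54 mm behind the grasp point. The pads swing forward as they close: fully open they stand 13 mm farther back than shut.
Start: joints at [-1.268, 0.286, 1.577, -0, 1.279, -0.15], TCP at [0.295, -0.607, 0.231] pointing down, gripper open.
Joint ranges: [-2.77, 2.77], [-0.9, 2.22], [0.21, 2.48], [-1.53, 4.67], [0.24, 2.81], [-2.84, 2.84]. Speed limits (rad/s): [2.79, 2.79, 3.14, 3.14, 3.14, 3.14].

INTERFACE

Orientations are given as a unit quaternion [x, y, z, w].
In Python, from plant import ctrl gives the robot as it stands. The module is installed in compiled form; this text tells all that it offers.
- The arm moves only by the shell command python3 -m crank 'ROWS' [OPENING] [FORCE]. ROWS is JSON, a list of rows, each a list of 6 numbers: the shift along the tool's x, y, z in cm, then the turn, a rotation vector about the tool's x, y, z in rad. In form: [[tx, ty, tz, rx, ry, rz], ...]. A call has 1 to 10 rows; each row is the pose to reach, as a shift and turn from the pose commanded when the call began, along the tool's axes at that moment; what a row does not reach only later rows make up. A row lasts 1/10 s, in which the tool goes at most 50 mm and 8.59 degrees, less where a joint would pass 70% of its speed; a pose out of reach is approached as far as the arm can. A call with a gripper value outside its range is refused whole. OPENING is the opening, from 0 (shut) to 1 (fully open), set as the call begins (- or left out, the last holds). The fingers move at their own pace and stop on an object; FORCE is the grip in N (left out, the last holds). Time passes only in rows, so rows that repeat a pose let the fingers close. It gives the time, the measured TCP pose, the force, the opening and the grip force at its end, in the units of the state.
- ctrl.get_state(): the state, without advancing time (a new reading comes with each control period).
- ctrl.read_camera(name): name is "side" or "top" or "wrist"; returns (picture, depth): 384x512x3 uint8, blue, green, red; 384x512 float32, m along the optical axis (not along the pixel's ray), 0 where there is no reading.
- ctrl.camera_info(name): a dict with "K" (3x3 intrinsics, pixels), "k1" (the pictures are not rectified: a ray, as slopes to the right and down, at radius r is drawn at 1 + k1 r^2 times it, then the intrinsics apply), "origin" and "orientation" of the camera in the world. Camera axes: x right, y down, z forward; pixel columns grow to the right and rows downward; lengths in m; the calibration is good to about 2 mm. A picture is of the moment at which its call begins: read the wrist's pose just before it. camera_info takes no time and is no camera call; for the wrist camera it gives the pose at the moment of the call.
- ctrl.sign_off(): hands the job in; it is judged then, once.
The state is a dict: "time": time; "qpos": joint angles; "dq": joint speeds; "joint_efforts": joint torques, N m; "eef_pos": TCP position; "tcp_rot": TCP orientation; "contact_force": force on the tool from outside, world axes, zero at the start; "wrist_torque": the same for the moment, N m; "opening": opening from 0.0 (shut) to 1.0 (fully open); "finger_force": force on a finger pad.
Only numpy, scipy, OpenCV 4.12 (cv2) and the standard library are available. Lean on these libraries where they do the work, as an engineer would, in place of code of your own. Each camera call takes 0.05 s, during which the arm holds its last target. There are 200 camera calls.

TASK

Take the blue scraper out from under the planter shelf and lay it flat in the green carry box, shut the lid, then push the box, far end first, between the two rails under the shelf until it is fully home against the end stop. Leave the terracotta saucer, the little potted plant and the spoon where they are.

Things in the scene. Friction and masses are not known exactly. Their poses are not given: they have to be found in the camera images.
- shelf: Fixed galvanised planter shelf. Origin on the bench below the middle of the deck's front edge; x from that edge to the back, y along it. Slatted deck 540 wide (y), 240 deep (x), underside 135 and top 150 above the bench. Legs 16 square at x 60 and 225, y +-260. Below it are the runner and the bin. Two pots on the deck at x 160, y +-235, 50 tall plus leaves.
- runner: Fixed steel rails on the bench under the deck, at shelf x 115, shelf y +125 or -125; axes as the shelf, x into the runner. Origin on the bench where the centre of the box's underside is when fully home. Rails 18 tall, 108 apart inside, straight from x -94 to the end stop (near face x 65, 30 tall). From x -94 to -150 they flare out to y +-80. The deck's front edge is at x -115.
- bin: Fixed grey tilt-out bin leaning forward under the deck in the other half of the shelf, 100 x 160 x 100, about 130 tall. Origin on the bench at shelf x 115 and the other of shelf y +-125.
- box: Loose green plastic carry box, 130 long (x), 100 wide (y), 55 tall, walls and floor 4 thick, 0.4 kg plus lid. Origin at the centre of its underside, x from the pull fin to the far, hinged end. A black upright pull fin sticks out of its front (-x) end: 12 thick (y), x -116 to -64, z 7 to 52. It stands on the bench in front of the bin.
- fin (a point): The grip point on the box's pull fin, 93 in front of the box centre, 40 above its underside; axes as the box. Fin is 12 thick across y.
- lid (a joint): White lid, hinged on the box's far (+x) top edge about the box's y axis: rad, 0 = shut flat on the box, about 1.65 = standing open, as at the start. 130 long, 100 wide, about 7 thick. It stays near upright and falls shut by itself once pushed below about 1.2. Open, it is too tall to pass under the deck.
- lid_edge (a point): Middle of the lid's free edge (130 from the hinge, mid-thickness). With the lid upright it is the top of the lid.
- scraper: Loose blue scraper lying flat, 105 long. Origin at its underside, middle of its length; x from handle to blade. Handle 16 wide (y), 20 tall, x -52 to 7; blade 46 wide, 12 tall, x 7 to 52. 0.05 kg. At the start it lies in the mouth of the runner, partly under the deck, handle towards the robot.
- saucer: Bystander: loose terracotta saucer, 124 across, 24 tall. Origin under its centre. Leave it.
- plant: Bystander: loose small potted plant, 92 across, 130 tall with leaves. Origin under its centre. Leave it.
- spoon: Bystander: loose stainless spoon, 170 long, lying on the shelf deck. Leave it.
There are look-alikes about, which are no part of the job. Several things look just like the scraper: the one meant starts farthest to the robot's left.

How it is judged:
By the outcome, as a careful person would: the job done as asked, in the order asked, and still so for the second after the job is handed in, with the robot touching nothing.
It also fails if it takes over 72 s, if anything falls off the work surface, if the arm or the gripper's body presses on something with over 40 N, if the wrist force passes 120 N, or if a joint passes its speed limit or range.

## Working session

There is one attempt and no reset: what is moved stays moved. The work goes in short steps, Python scripts to look and compute and a shell command to move; the robot and the scene stay as the last step left them, time stands still between calls to the robot, and variables do not carry over. Pictures are saved under pics/ and viewed, at most 10 in all, crops included, and the job is handed in when it is done.

```bash
mkdir -p pics
cat > h.py <<'E'
import numpy as np,cv2
from scipy.spatial.transform import Rotation as R
from plant import ctrl
def cam(n):
    i=ctrl.camera_info(n); p,d=ctrl.read_camera(n); return i,p,d
def rays(i,uv):
    K=np.array(i["K"],float); k=float(i["k1"])
    uv=np.atleast_2d(np.array(uv,float))
    u=cv2.undistortPoints(uv.reshape(-1,1,2),K,np.array([k,0,0,0,0.])).reshape(-1,2)
    return R.from_quat(i["orientation"]).apply(np.c_[u,np.ones(len(u))])
def onplane(i,uv,z):
    r=rays(i,uv);o=np.array(i["origin"]);return o+r*((z-o[2])/r[:,2])[:,None]
def cloud(i,d):
    v,u=np.mgrid[0:d.shape[0],0:d.shape[1]]
    r=rays(i,np.c_[u.ravel(),v.ravel()])
    P=np.array(i["origin"])+r*d.reshape(-1,1); P[d.ravel()==0]=np.nan
    return P.reshape(d.shape+(3,))
E
python3 - <<'E'
from h import *
for n in("top","side"):
    i,p,d=cam(n); print(n,i); cv2.imwrite(f"pics/{n}0.png",p); np.savez(f"{n}0.npz",p=p,d=d); import pickle; pickle.dump(i,open(n+"0.pkl","wb")); print((d>0).mean())
s=ctrl.get_state(); print(s)
a,b=[cv2.imread(f"pics/{n}0.png") for n in("top","side")]
E
```

```text
top {'K': array([[411.56088281,   0.        , 256.94693194],
       [  0.        , 411.56088281, 193.13807084],
       [  0.        ,   0.        ,   1.        ]]), 'k1': -0.06513339599754872, 'origin': array([ 0.34004932, -0.03283527,  1.31707266]), 'orientation': array([-0.69299424,  0.71254488, -0.07960797,  0.07550727])}
0.99603271484375
side {'K': array([[374.70925183,   0.        , 265.1161779 ],
       [  0.        , 374.70925183, 190.65313833],
       [  0.        ,   0.        ,   1.        ]]), 'k1': 0.012315197242104373, 'origin': array([0.16240393, 0.61389366, 0.7584862 ]), 'orientation': array([-0.26671169,  0.8626962 , -0.41164194,  0.1231708 ])}
0.9957631429036459
{'time': 0.1, 'qpos': array([-1.26799940e+00,  2.87120296e-01,  1.57802468e+00,  1.57985494e-05,
        1.27863391e+00, -1.49994151e-01]), 'dq': array([-9.46975043e-05, -2.19322218e-03, -3.38563738e-03,  2.68177707e-03,
       -8.05630870e-04, -2.96863487e-04]), 'joint_efforts': array([ 1.24854429e-03, -4.07293868e+01, -2.93698436e+01, -1.05855675e-04,
        3.45086271e-03, -7.13212870e-06]), 'eef_pos': array([ 0.29515004, -0.60638565,  0.23005991]), 'tcp_rot': array([ 9.74481735e-01,  2.24464146e-01, -7.58943875e-05, -1.09050457e-03]), 'contact_force': array([-0.29757297, -0.14817804, -0.02550505]), 'wrist_torque': array([ 0.00390679, -0.00556998,  0.02560338]), 'finger_force': 0.0, 'opening': 0.9989122777059231}
```

View pics/top0.png

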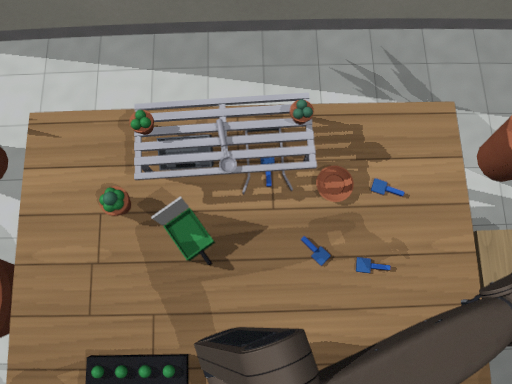

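View pics/side0.png

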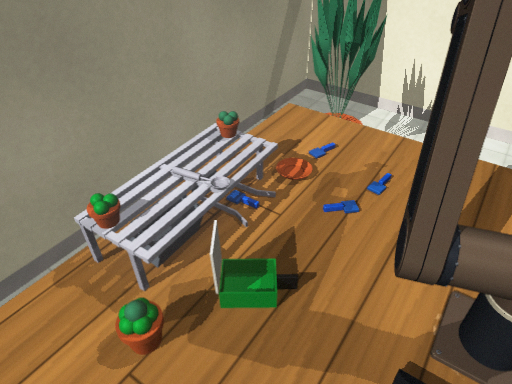

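The top view shows four blue scrapers at (268,170), (316,250), (385,188) and (372,266). The first is farthest left (+y is image-left), and it lies in the runner mouth as described. The box is at (190,232) with its lid open, the saucer at (335,184), the plant at (114,200) and the spoon at (227,145) on the deck.

Run:
```python
from h import *; import pickle
for n in("top","side"):
    i=pickle.load(open(n+"0.pkl","rb")); z=np.load(n+"0.npz"); p,d=z["p"],z["d"]; P=cloud(i,d)
    hsv=cv2.cvtColor(p,cv2.COLOR_BGR2HSV)
    H,S,V=[hsv[...,k].astype(int) for k in range(3)]
    print("==",n,"bench z",np.nanmedian(P[250:330,100:180,2]) if n=="top" else "")
    def show(name,m,ch=False):
        q=P[m]; 
        if len(q)<10: print(name,len(q));return
        r=cv2.minAreaRect((q[:,:2]*1000).astype(np.float32)); print(name,len(q),"zpct",np.round(np.nanpercentile(q[:,2],[2,50,98]),3),"rect",np.round(r[0],1),np.round(r[1],1),round(r[2],1))
        print("   corners",np.round(cv2.boxPoints(r)).tolist())
    ok=np.isfinite(P[...,2])
    z_=P[...,2]; x,y=P[...,0],P[...,1]
    grey=(S<70)&(V>90)
    show("deck",ok&(abs(z_-.15)<.007)&grey&(x>.4)&(x<1)&(abs(y)<.6))
    show("sticks above",ok&(z_>.157)&(z_<.18)&grey&(x>.5)&(x<.9)&(y>-.2)&(y<.4))
    gr=(H>45)&(H<80)&(S>120)&(V>40)&ok&(x>.3)&(x<.75)&(y>-.05)&(y<.3)
    show("green all",gr); show("green rim",gr&(abs(z_-.055)<.006)); show("green floor",gr&(z_<.012))
    show("lid",ok&grey&(x>.4)&(x<.75)&(y>.0)&(y<.35)&(z_>.03)&(z_<.25)&(p.min(2)>110)&~(abs(z_-.15)<.0))
    bl=((H>105)&(H<125)&(S>150)&(V>50)&ok).astype(np.uint8)
    c,l,st,ce=cv2.connectedComponentsWithStats(bl)
    for k in range(1,c):
        if st[k,4]>20: show("blue "+str(np.round(ce[k])),(l==k))
    ter=((H<12)&(S>120)&(V>70)&ok&(z_<.05)&(x>.5)&(x<.8)&(y<-.05)&(y>-.35)); show("saucer",ter)
    blk=(V<45)&ok&(x>.35)&(x<.6)&(y>0)&(y<.25)&(z_>.04)&(z_<.065); show("fin",blk)
    if n=="top": cv2.imwrite("pics/crop1.png",np.hstack([cv2.resize(p[130:210,220:320],None,fx=4,fy=4,interpolation=cv2.INTER_CUBIC),cv2.resize(p[190:270,150:250],None,fx=4,fy=4,interpolation=cv2.INTER_CUBIC)]))
```

```text
== top bench z -0.0007484151011902807
deck 7428 zpct [0.144 0.149 0.154] rect [747.4  52.4] [320.1 540.3] 2.1
   corners [[578.0, 317.0], [597.0, -223.0], [917.0, -212.0], [898.0, 328.0]]
sticks above 317 zpct [0.158 0.165 0.173] rect [745.5  99.5] [214.2 503.7] 36.7
   corners [[509.0, 237.0], [810.0, -166.0], [982.0, -38.0], [681.0, 365.0]]
green all 1320 zpct [-0.002  0.004  0.056] rect [506.3 176.4] [145.3 100. ] 35.0
   corners [[418.0, 176.0], [476.0, 94.0], [595.0, 177.0], [537.0, 259.0]]
green rim 177 zpct [0.049 0.054 0.059] rect [501.2 171.3] [130.9  97.6] 34.9
   corners [[420.0, 174.0], [475.0, 94.0], [583.0, 169.0], [527.0, 249.0]]
green floor 1011 zpct [-0.002  0.003  0.009] rect [509.8 181.7] [133.5  95.3] 35.0
   corners [[428.0, 182.0], [482.0, 104.0], [592.0, 181.0], [537.0, 259.0]]
lid 1798 zpct [0.144 0.149 0.184] rect [640.5 160.7] [320.5 219. ] 90.0
   corners [[531.0, 0.0], [750.0, 0.0], [750.0, 321.0], [531.0, 321.0]]
blue [267. 160.] 67 zpct [0.005 0.011 0.016] rect [741.4 -81.1] [40.2 19.7] 88.7
   corners [[731.0, -101.0], [751.0, -101.0], [752.0, -61.0], [
[... 2159 characters left out ...]
ers [[361.0, -449.0], [406.0, -454.0], [418.0, -351.0], [373.0, -346.0]]
blue [243. 199.] 205 zpct [0.005 0.013 0.022] rect [704.9 -78.8] [ 41.3 103.9] 90.0
   corners [[653.0, -99.0], [757.0, -99.0], [757.0, -58.0], [653.0, -58.0]]
blue [342. 207.] 297 zpct [0.003 0.013 0.022] rect [ 447.5 -217. ] [102.9  45.3] 38.7
   corners [[393.0, -232.0], [421.0, -267.0], [502.0, -203.0], [473.0, -167.0]]
saucer 619 zpct [0.001 0.015 0.025] rect [ 711.7 -255.7] [256.7 143.2] 43.2
   corners [[569.0, -291.0], [667.0, -396.0], [854.0, -220.0], [756.0, -116.0]]
fin 148 zpct [0.041 0.051 0.055] rect [472.2 170.5] [181.1  19.6] 45.1
   corners [[401.0, 113.0], [415.0, 99.0], [543.0, 228.0], [529.0, 242.0]]
```

View pics/crop1.png

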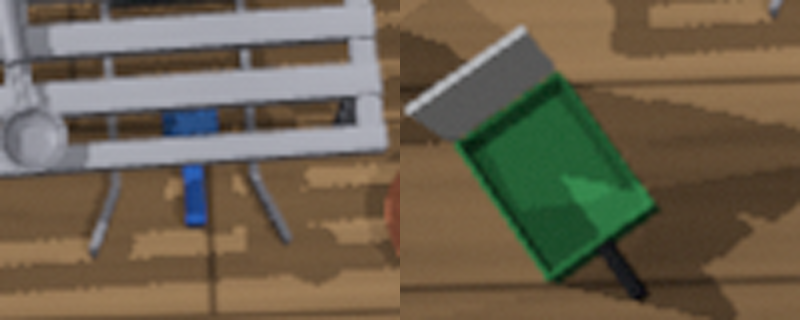

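The crop confirms the target: its handle points toward the robot and its blade is under the deck between the flared rails. Next I refine the shelf, runner and scraper poses.

Run:
```python
from h import *; import pickle
for n in("top","side"):
    i=pickle.load(open(n+"0.pkl","rb")); z=np.load(n+"0.npz"); p,d=z["p"],z["d"]; P=cloud(i,d)
    hsv=cv2.cvtColor(p,cv2.COLOR_BGR2HSV); H,S,V=[hsv[...,k].astype(int) for k in range(3)]
    x,y,z_=P[...,0],P[...,1],P[...,2]; grey=(S<70)&(V>90)
    m=(abs(z_-.15)<.007)&grey&(x>.64)&(x<.95)&(abs(y-.05)<.4)
    r=cv2.minAreaRect((P[m][:,:2]*1000).astype(np.float32)); print(n,"deck",np.round(r[0],1),np.round(r[1],1),r[2])
    m=(S<80)&(z_>.008)&(z_<.024)&(x>.60)&(x<.80)&(y>-.2)&(y<.03)
    q=P[m]*1000
    for lo in range(610,800,15):
        s=q[(q[:,0]>=lo)&(q[:,0]<lo+15)]
        a=s[s[:,1]>-75];b=s[s[:,1]<=-75]
        print(lo+7,len(a),len(b),*( [np.round(np.percentile(k[:,1],[5,50,95])) if len(k)>2 else None for k in(a,b)]))
    bl=(H>105)&(H<125)&(S>150)&(V>50)&(abs(y+.08)<.05)&(x>.62)&(x<.8)&(z_<.04)
    q=P[bl]*1000; hd=q[q[:,0]<705]; bd=q[q[:,0]>725]
    print("handle x",hd[:,0].min(),"y",np.percentile(hd[:,1],[5,50,95]),"blade xmax",bd[:,0].max(),np.percentile(bd[:,1],[3,50,97]))
    for lo in (655,670,685):
        s=hd[(hd[:,0]>=lo)&(hd[:,0]<lo+15)]; print(lo,len(s),s[:,1].min() if len(s) else'',s[:,1].max() if len(s) else'')
```

```text
top deck [785.   53.8] [244.9 540.3] 2.085244655609131
617 0 0 None None
632 5 1 [0. 1. 4.] None
647 12 12 [-37.  -3.   0.] [-157. -152. -146.]
662 11 12 [-13. -10.  -3.] [-150. -144. -117.]
677 10 11 [-17. -13. -10.] [-142. -138. -133.]
692 10 10 [-73. -17. -15.] [-137. -132. -128.]
707 0 3 None [-132. -129. -129.]
722 8 4 [-73. -59. -15.] [-121.  -85.  -81.]
737 10 12 [-61. -18. -15.] [-199. -130. -113.]
752 2 4 None [-131. -129. -127.]
767 0 0 None None
782 6 4 [-16. -14. -12.] [-129. -127. -126.]
797 3 6 [-16. -13. -13.] [-130. -128. -126.]
handle x 655.2127128301073 y [-88.47000454 -82.22057158 -77.4313352 ] blade xmax 751.4589464728942 [-100.90653615  -80.85600802  -61.10009421]
655 19 -88.23706383172126 -77.96683939651058
670 16 -88.48282074201138 -78.42851138828888
685 18 -89.95050448049186 -76.07107382819939
side deck [786.2  54.7] [245.3 543.7] 2.3203039169311523
617 0 0 None None
632 10 1 [-0.  4.  6.] None
647 15 23 [-6.  0.  3.] [-157. -150. -145.]
662 14 17 [-12.  -7.  -2.] [-148. -143. -130.]
677 15 23 [-16. -11.  -9.] [-141. -136.  -92.]
692 15 16 [-19. -15. -13.] [-134. -130. -115.]
707 17 14 [-19. -14. -13.] [-134. -128. -115.]
722 17 22 [-18. -14. -12.] [-199. -128. -102.]
737 18 23 [-16. -13. -11.] [-200. -128. -103.]
752 14 17 [-37. -13. -10.] [-132. -127.  -97.]
767 4 5 [-12. -12. -11.] [-129. -126. -125.]
782 0 0 None None
797 4 0 [-11. -10.  -7.] None
handle x 652.9374564890367 y [-83.73482619 -74.68929977 -71.86851797] blade xmax 756.8492559013357 [-96.68462641 -80.19285166 -59.99940407]
655 31 -85.46501513825511 -70.16663485199193
670 28 -84.25215643288509 -71.6505290604672
685 32 -87.01875183232733 -70.42876129847953
```

```bash
cat >> h.py <<'E'
def goto(pos,yaw=0,tilt=0):
    "row (cm,rad) from present pose to TCP pos [m], tool x at yaw, tilted so tool z leans along yaw"
    s=ctrl.get_state(); R0=R.from_quat(s["tcp_rot"])
    T=R.from_euler('z',yaw)*R.from_euler('x',np.pi)*R.from_euler('y',tilt)
    t=R0.inv().apply(np.array(pos)-s["eef_pos"])*100; r=(R0.inv()*T).as_rotvec()
    print(np.round(t,2).tolist(),np.round(r,3).tolist(),"rows>=",int(max(np.linalg.norm(t)/5,np.degrees(np.linalg.norm(r))/8.59))+1)
def st():
    s=ctrl.get_state(); q=R.from_quat(s["tcp_rot"]).as_matrix()
    print(round(s["time"],2),np.round(s["eef_pos"]*1000,1),"x",np.round(q[:,0],2),"z",np.round(q[:,2],2),"F",np.round(s["contact_force"],1),"op",round(s["opening"],3),"ff",round(s["finger_force"],1),"q",np.round(s["qpos"],2))
E
python3 -c "
from h import *
goto([.60,-.08,.14],0,.785)"
```

```text
[50.44, -33.98, 9.1] [-0.18, 0.771, 0.428] rows>= 13
```

```bash
python3 -m crank '[[50.44,-33.98,9.1,-0.18,0.771,0.428],[50.44,-33.98,9.1,-0.18,0.771,0.428],[50.44,-33.98,9.1,-0.18,0.771,0.428],[50.44,-33.98,9.1,-0.18,0.771,0.428],[50.44,-33.98,9.1,-0.18,0.771,0.428],[50.44,-33.98,9.1,-0.18,0.771,0.428],[50.44,-33.98,9.1,-0.18,0.771,0.428],[50.44,-33.98,9.1,-0.18,0.771,0.428],[50.44,-33.98,9.1,-0.18,0.771,0.428],[50.44,-33.98,9.1,-0.18,0.771,0.428]]' 0.5 30; python3 -c "
from h import *
st();goto([.60,-.08,.14],0,.785)"
```

```text
time: 1.1
eef_pos: [0.5435, -0.1773, 0.157]
tcp_rot: [0.924, 0.0, 0.383, 0.001]
contact_force: [0.0, -0.7, 0.3]
opening: 0.499
finger_force: 0.0
1.1 [ 543.5 -177.3  157. ] x [0.71 0.   0.71] z [ 0.71 -0.   -0.71] F [ 0.  -0.7  0.3] op 0.499 ff 0.0 q [-0.7  -0.14  2.32  1.04  0.55  0.07]
[2.81, -9.74, 5.18] [0.002, -0.0, 0.001] rows>= 3
```

```bash
python3 -m crank '[[2.81,-9.74,5.18,0,0,0],[2.81,-9.74,5.18,0,0,0],[2.81,-9.74,5.18,0,0,0],[2.81,-9.74,5.18,0,0,0]]'; python3 -c "
from h import *
st();goto([.640,-.08,.06],0,.785);goto([.676,-.08,.0115],0,.785)
i,p,d=cam('wrist'); P=cloud(i,d); hsv=cv2.cvtColor(p,cv2.COLOR_BGR2HSV); H,S,V=[hsv[...,k].astype(int) for k in range(3)]
m=(H>105)&(H<125)&(S>150)&(P[...,0]<.78)&(P[...,0]>.63)&(abs(P[...,1]+.08)<.06)
q=P[m]*1000
for lo in range(640,770,10):
    s=q[(q[:,0]>=lo)&(q[:,0]<lo+10)&(q[:,2]>5)]
    if len(s)>3: print(lo,len(s),np.round(np.percentile(s[:,1],[3,97])),np.round(np.percentile(s[:,2],95)))
"
```

```text
time: 1.5
eef_pos: [0.5997, -0.0787, 0.1392]
tcp_rot: [0.924, 0.003, 0.382, -0.0]
contact_force: [0.7, -0.2, -0.3]
opening: 0.506
finger_force: 0.0
1.5 [599.7 -78.7 139.2] x [0.71 0.   0.71] z [ 0.71  0.   -0.71] F [ 0.7 -0.2 -0.3] op 0.506 ff 0.0 q [-0.42 -0.05  2.28  1.05  0.34  0.23]
[-2.73, 0.13, 8.45] [-0.002, 0.002, 0.005] rows>= 2
[-3.61, 0.14, 14.43] [-0.002, 0.002, 0.005] rows>= 3
650 87 [-89. -76.] 21.0
660 113 [-90. -76.] 21.0
670 96 [-89. -76.] 21.0
680 96 [-89. -76.] 21.0
690 94 [-89. -75.] 21.0
700 101 [-89. -75.] 21.0
710 170 [-100.  -62.] 21.0
720 235 [-101.  -62.] 13.0
730 230 [-101.  -60.] 13.0
740 217 [-101.  -61.] 13.0
750 93 [-100.  -61.] 13.0
```

```bash
python3 -m crank '[[-2.7,0.3,8.4,0,0,0],[-2.7,0.3,8.4,0,0,0],[-3.1,0.3,11.5,0,0,0],[-3.6,0.3,14.4,0,0,0],[-3.6,0.3,14.4,0,0,0]]'; python3 -c "
from h import *
st()"
```

```text
time: 2.05
eef_pos: [0.6741, -0.0864, 0.0065]
tcp_rot: [0.926, -0.002, 0.379, 0.0]
contact_force: [-0.9, 0.1, 0.1]
opening: 0.502
finger_force: 0.0
2.05 [674.1 -86.4   6.5] x [ 0.71 -0.    0.7 ] z [ 0.7  -0.   -0.71] F [-0.9  0.1  0.1] op 0.502 ff 0.0 q [-0.37  0.38  2.11  1.9   0.27 -0.61]
```

```bash
python3 -m crank '[[0,0,0,0,0,0],[0,0,0,0,0,0],[0,0,0,0,0,0],[0,0,0,0,0,0],[0,0,0,0,0,0]]' 0 30; python3 -c "
from h import *
st()"
```

```text
time: 2.55
eef_pos: [0.6763, -0.0853, 0.0147]
tcp_rot: [0.923, 0.001, 0.384, 0.002]
contact_force: [-1.0, -0.5, 2.3]
opening: 0.173
finger_force: 34.5
2.55 [676.3 -85.3  14.7] x [0.71 0.   0.71] z [ 0.71 -0.   -0.71] F [-1.  -0.5  2.3] op 0.173 ff 34.5 q [-0.37  0.37  2.11  1.89  0.27 -0.6 ]
```

```bash
python3 -m crank '[[-1.5,0,-1.8,0,0,0],[-3.5,0,-3.9,0,0,0],[-6,0,-6.4,0,0,0],[-8.3,0,-8.7,0,0,0],[-8.3,0,-8.7,0,0,0],[-8.3,0,-8.7,0,0,0]]'; python3 -c "
from h import *
st()
i,p,d=cam('top'); cv2.imwrite('pics/t1.png',p)
P=cloud(i,d); hsv=cv2.cvtColor(p,cv2.COLOR_BGR2HSV); H,S,V=[hsv[...,k].astype(int) for k in range(3)]
m=(H>105)&(H<125)&(S>150)&(P[...,0]<.78)&(P[...,0]>.5)&(abs(P[...,1]+.08)<.06)
q=P[m]*1000; print(len(q),np.percentile(q,[3,50,97],axis=0))
"
```

```text
time: 3.15
eef_pos: [0.556, -0.0854, 0.0167]
tcp_rot: [0.924, 0.0, 0.383, 0.002]
contact_force: [-0.5, -0.4, 0.2]
opening: 0.177
finger_force: 34.6
3.15 [556.  -85.4  16.7] x [0.71 0.   0.71] z [ 0.71 -0.   -0.71] F [-0.5 -0.4  0.2] op 0.177 ff 34.6 q [-0.48  0.16  2.38  1.93  0.36 -0.74]
234 [[ 540.27713584 -103.11569457    9.24557052]
 [ 605.65319936  -86.49480518   15.57745823]
 [ 634.19449712  -67.03389291   26.45476782]]
```

```bash
python3 -m crank '[[-0.3,0,0.3,0,0,0],[-0.3,0,0.3,0,0,0]]';python3 -m crank '[[-0.3,0,0.3,0,0,0],[-0.3,0,0.3,0,0,0],[-0.3,0,0.3,0,0,0],[0,0,-4,0,0,0],[0,0,-9,0,0,0],[0,0,-9,0,0,0]]' 0.6;  python3 -c "
from h import *
st();goto([.57,-.085,.14],0,0)"
```

```text
time: 3.4
eef_pos: [0.5591, -0.0858, 0.0142]
tcp_rot: [0.923, 0.001, 0.386, 0.001]
contact_force: [-4.6, 0.9, 10.0]
opening: 0.174
finger_force: 36.1
time: 4.0
eef_pos: [0.5111, -0.09, 0.0762]
tcp_rot: [0.926, 0.001, 0.378, -0.001]
contact_force: [-1.0, -0.1, 0.3]
opening: 0.602
finger_force: 0.0
4.0 [511.1 -90.   76.2] x [0.71 0.   0.7 ] z [ 0.7   0.   -0.71] F [-1.  -0.1  0.3] op 0.602 ff 0.0 q [-0.56 -0.11  2.48  1.39  0.39 -0.22]
[8.67, -0.49, -0.43] [-0.001, -0.775, 0.002] rows>= 6
```

```bash
python3 -m crank '[[8.7,-0.5,-0.4,0,-0.775,0],[8.7,-0.5,-0.4,0,-0.775,0],[8.7,-0.5,-0.4,0,-0.775,0],[8.7,-0.5,-0.4,0,-0.775,0],[8.7,-0.5,-0.4,0,-0.775,0],[8.7,-0.5,-0.4,0,-0.775,0],[8.7,-0.5,-0.4,0,-0.775,0],[8.7,-0.5,-0.4,0,-0.775,0]]'
cat > sc.py <<'E'
from h import *
def scr(n,x0,x1,yc,w=.07,zlo=.004):
    i,p,d=cam(n); P=cloud(i,d); hsv=cv2.cvtColor(p,cv2.COLOR_BGR2HSV); H,S,V=[hsv[...,k].astype(int) for k in range(3)]
    m=(H>105)&(H<125)&(S>150)&(V>50)&(P[...,0]<x1)&(P[...,0]>x0)&(abs(P[...,1]-yc)<w)&(P[...,2]<.06)&(P[...,2]>zlo)
    q=P[m]*1000; r=cv2.minAreaRect(q[:,:2].astype(np.float32)); print(n,len(q),np.round(r[0],1),np.round(r[1],1),round(r[2],1),"z",np.round(np.percentile(q[:,2],[3,50,97]),1))
    return p,P,m
E
python3 -c "
from sc import *
st(); scr('wrist',.5,.7,-.08); scr('top',.5,.7,-.08); scr('side',.5,.7,-.08)"
```

```text
time: 4.8
eef_pos: [0.5718, -0.0851, 0.1408]
tcp_rot: [1.0, 0.001, -0.002, 0.001]
contact_force: [-0.1, 0.9, -0.3]
opening: 0.599
finger_force: 0.0
4.8 [571.8 -85.1 140.8] x [ 1.  0. -0.] z [-0. -0. -1.] F [-0.1  0.9 -0.3] op 0.599 ff 0.0 q [-0.32  0.17  1.89 -0.    1.08  1.25]
wrist 2500 [591.1 -85.7] [100.5  42.9] 1.5 z [10.9 12.6 21. ]Traceback (most recent call last):
  File "<string>", line 3, in <module>
    st(); scr('wrist',.5,.7,-.08); scr('top',.5,.7,-.08); scr('side',.5,.7,-.08)
                                   ~~~^^^^^^^^^^^^^^^^^^
  File "sc.py", line 5, in scr
    q=P[m]*1000; r=cv2.minAreaRect(q[:,:2].astype(np.float32)); print(n,len(q),np.round(r[0],1),np.round(r[1],1),round(r[2],1),"z",np.round(np.percentile(q[:,2],[3,50,97]),1))
                                                                                                                                            ~~~~~~~~~~~~~^^^^^^^^^^^^^^^^^^
    return _quantile_unchecked(
        a, q, axis, out, overwrite_input, method, keepdims, weights)
    return _ureduce(a,
                    func=_quantile_ureduce_func,
    ...<5 lines>...
                    overwrite_input=overwrite_input,
                    method=method)
    r = func(a, **kwargs)
    result = _quantile(arr,
                       quantiles=q,
    ...<2 lines>...
                       out=out,
                       weights=wgt)
    slices_having_nans = np.isnan(arr[-1, ...])
                                  ~~~^^^^^^^^^
IndexError: index -1 is out of bounds for axis 0 with size 0
```

```bash
python3 -m crank '[[1,0.1,8,0,0,0.0],[1,0.1,11,0,0,0],[1,0.1,13.3,0,0,-0.026],[1,0.1,13.4,0,0,-0.026],[1,0.1,13.4,0,0,-0.026]]'; python3 -m crank '[[0,0,0,0,0,0],[0,0,0,0,0,0],[0,0,0,0,0,0],[0,0,0,0,0,0],[0,0,-4,0,0,0],[0,0,-9,0,0,0],[0,0,-13,0,0,0],[0,0,-13,0,0,0]]' 0 40; python3 -c "
from sc import *
st(); goto([.470,.04,.14],.61); goto([.4944,.1684,.14],.61);goto([.4944,.1684,.012],.61)
import pickle
i,p,d=cam('side'); P=cloud(i,d); hsv=cv2.cvtColor(p,cv2.COLOR_BGR2HSV); H,S,V=[hsv[...,k].astype(int) for k in range(3)]
x,y,z_=P[...,0],P[...,1],P[...,2]
g=(H>45)&(H<80)&(S>120)&(V>40)&(x>.4)&(x<.62)&(y>.05)&(y<.3)&(abs(z_-.055)<.006)
r=cv2.minAreaRect((P[g][:,:2]*1000).astype(np.float32));print(r)
w=(S<60)&(V>100)&(x>.48)&(x<.64)&(y>.14)&(y<.28)&(z_>.07)&(z_<.25)
q=P[w]*1000;print(len(q),np.percentile(q,[2,50,98],axis=0)); 
for lo,hi in((70,100),(150,200)):
  s=q[(q[:,2]>lo)&(q[:,2]<hi)]; print(lo, len(s), s.mean(0) if len(s) else '')
"
```

```text
time: 5.4
eef_pos: [0.5802, -0.0858, 0.0054]
tcp_rot: [1.0, 0.014, 0.0, -0.0]
contact_force: [-0.1, -0.7, 1.6]
opening: 0.603
finger_force: 0.0
time: 6.2
eef_pos: [0.5857, -0.0873, 0.1444]
tcp_rot: [1.0, 0.014, 0.008, 0.003]
contact_force: [1.0, -0.2, 0.4]
opening: 0.173
finger_force: 40.1
6.2 [585.7 -87.3 144.4] x [1.   0.03 0.02] z [ 0.02 -0.   -1.  ] F [ 1.  -0.2  0.4] op 0.173 ff 40.1 q [-0.32  0.18  1.87  0.    1.08  1.22]
[-11.21, -13.06, 0.2] [0.01, -0.014, -0.581] rows>= 4
[-8.4, -25.83, 0.18] [0.01, -0.014, -0.581] rows>= 6
[-8.6, -25.89, 12.97] [0.01, -0.014, -0.581] rows>= 7
((501.32122802734375, 175.3226318359375), (130.11489868164062, 101.10237884521484), 35.68466567993164)
179 [[528.55147715 179.00102692  78.26190326]
 [533.86647046 251.77737085 182.62952242]
 [584.78771451 257.14877135 186.46181513]]
70 21 [530.05011003 254.1400707   86.16660195]
150 121 [551.55878468 226.69574275 180.77525723]
```

```bash
python3 -m crank '[[-11.2,-13,0,0,0,-0.58],[-11.2,-13,0,0,0,-0.58],[-11.2,-13,0,0,0,-0.58],[-11.2,-13,0,0,0,-0.58],[-8.4,-25.9,0,0,0,-0.585],[-8.4,-25.9,0,0,0,-0.585],[-8.4,-25.9,0,0,0,-0.585],[-8.4,-25.9,0,0,0,-0.585]]'; python3 -c "
from sc import *
st(); goto([.4948,.1694,.013],.615)
i,p,d=cam('wrist');cv2.imwrite('pics/w1.png',p)
i,p2,d=cam('side');cv2.imwrite('pics/w1b.png',np.hstack([cv2.resize(p,(400,300)),cv2.resize(p2[150:350,120:387],(400,300))]))
"
```

```text
time: 7.05
eef_pos: [0.4886, 0.1736, 0.1341]
tcp_rot: [0.953, 0.304, -0.001, -0.0]
contact_force: [-0.4, -0.2, -0.5]
opening: 0.173
finger_force: 40.1
7.05 [488.6 173.6 134.1] x [ 0.82  0.58 -0.  ] z [-0.  0. -1.] F [-0.4 -0.2 -0.5] op 0.173 ff 40.1 q [0.15 0.05 2.04 0.   1.06 1.1 ]
[0.27, 0.72, 12.11] [-0.001, 0.001, 0.003] rows>= 3
```

View pics/w1b.png

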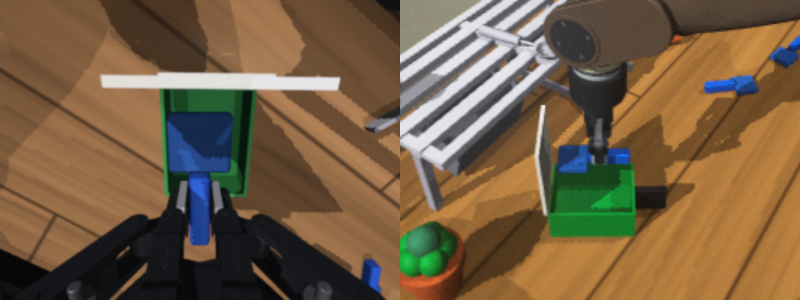

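The wrist view shows the held scraper over the box, slightly left of its centre line, in line with the computed +0.7 cm correction along tool y. Lowering now.

```bash
python3 -m crank '[[0.3,0.7,0,0,0,0],[0.3,0.7,4,0,0,0],[0.3,0.7,6,0,0,0],[0.3,0.7,6,0,0,0]]'; python3 -c "
from sc import *
st(); goto([.4948,.1694,.013],.615)
i,p,d=cam('wrist');P=cloud(i,d); hsv=cv2.cvtColor(p,cv2.COLOR_BGR2HSV); H,S,V=[hsv[...,k].astype(int) for k in range(3)]
c=np.array([.5013,.174,0]);a=.615
L=(P-c)@np.array([[np.cos(a),-np.sin(a),0],[np.sin(a),np.cos(a),0],[0,0,1]])*1000
g=(H>45)&(H<80)&(S>120)&(abs(L[...,2]-54)<6)&(abs(L[...,0])<100)&(abs(L[...,1])<80)
b=(H>105)&(H<125)&(S>150)&(abs(L[...,0])<100)&(abs(L[...,1])<80)
for m in(g,b): print(m.sum(),np.round(np.percentile(L[m],[1,50,99],axis=0)).tolist())
bb=b&(L[...,0]>20);print(np.round(np.percentile(L[bb],[1,50,99],axis=0)).tolist())
"
```

```text
time: 7.55
eef_pos: [0.4935, 0.1646, 0.0719]
tcp_rot: [0.954, 0.301, -0.004, -0.0]
contact_force: [-0.1, -0.0, -0.5]
opening: 0.17
finger_force: 40.1
7.55 [493.5 164.6  71.9] x [ 0.82  0.57 -0.01] z [-0.01 -0.   -1.  ] F [-0.1 -0.  -0.5] op 0.17 ff 40.1 q [ 0.13  0.15  2.06 -0.    0.94  1.09]
[0.43, -0.3, 5.89] [-0.003, 0.007, -0.004] rows>= 2
2390 [[-50.0, -50.0, 48.0], [8.0, 45.0, 55.0], [51.0, 49.0, 56.0]]
8499 [[-51.0, -25.0, 72.0], [21.0, -3.0, 75.0], [49.0, 18.0, 85.0]]
[[20.0, -25.0, 72.0], [36.0, -3.0, 75.0], [49.0, 18.0, 76.0]]
```

```bash
python3 -m crank '[[0.2,-0.3,2,0,0,0],[0.2,-0.3,4,0,0,0],[0.2,-0.3,5.5,0,0,0],[0.2,-0.3,6,0,0,0],[0.2,-0.3,6,0,0,0]]'; python3 -m crank '[[0,0,0,0,0,0],[0,0,0,0,0,0],[0,0,-4,0,0,0],[0,0,-8,0,0,0],[0,0,-12,0,0,0],[-3,0,-15,0,0,0],[-6,0,-17,0,0,0],[-6,0,-17,0,0,0]]' 0.4; python3 -c "
from sc import *
st()
i,p,d=cam('wrist');cv2.imwrite('pics/w2.png',p)
i,p2,d=cam('side');cv2.imwrite('pics/w2b.png',np.hstack([cv2.resize(p,(400,300)),cv2.resize(p2[150:350,120:387],(400,300))]))
"
```

```text
time: 8.1
eef_pos: [0.4963, 0.1698, 0.0156]
tcp_rot: [0.953, 0.302, 0.0, 0.0]
contact_force: [0.4, 0.2, -1.2]
opening: 0.175
finger_force: 40.1
time: 8.9
eef_pos: [0.4474, 0.135, 0.1901]
tcp_rot: [0.953, 0.302, 0.004, 0.001]
contact_force: [1.1, 0.2, -0.4]
opening: 0.398
finger_force: 0.0
8.9 [447.4 135.  190.1] x [0.82 0.58 0.01] z [ 0.01  0.   -1.  ] F [ 1.1  0.2 -0.4] op 0.398 ff 0.0 q [ 0.08 -0.15  2.12 -0.    1.17  1.03]
```

View pics/w2b.png

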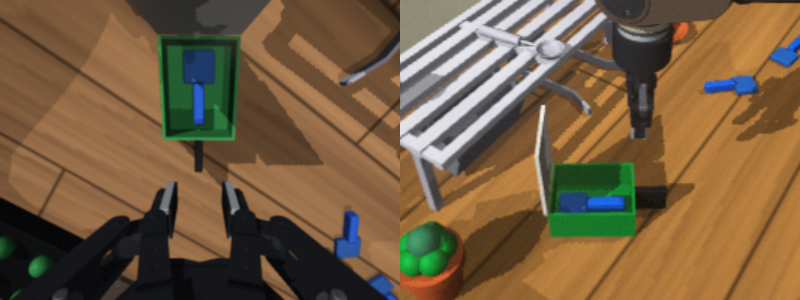

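The scraper lies flat inside the box (side crop, about (590,203)). Next, the lid, pushed from behind.

```bash
python3 -c "
from h import *
goto([.4474,.135,.27],.615); goto([.5913,.2375,.27],.615)"; python3 -m crank '[[0,0,-5,0,0,0],[0,0,-8,0,0,0],[5,0,-8,0,0,0],[10,0,-8,0,0,0],[15,0,-8,0,0,0],[18,0,-8,0,0,0],[18,0,-8,0,0,0],[18,0,-8,0,0,0]]' 0; python3 -c "
from h import *
st(); goto([.5913,.2375,.165],.615);goto([.5177,.1855,.165],.615)"
```

```text
[-0.01, 0.07, -8.31] [0.002, -0.004, -0.002] rows>= 2
[17.66, -0.04, -8.24] [0.002, -0.004, -0.002] rows>= 4
time: 9.8
eef_pos: [0.5939, 0.2397, 0.2633]
tcp_rot: [0.953, 0.302, -0.002, 0.0]
contact_force: [-0.5, -0.6, 0.4]
opening: -0.002
finger_force: 0.0
9.8 [593.9 239.7 263.3] x [ 0.82  0.58 -0.  ] z [-0. -0. -1.] F [-0.5 -0.6  0.4] op -0.002 ff 0.0 q [ 0.23  0.19  1.63 -0.    1.32  1.18]
[-0.31, 0.04, 9.83] [-0.001, 0.003, -0.001] rows>= 2
[-9.32, 0.04, 9.86] [-0.001, 0.003, -0.001] rows>= 3
```

```bash
python3 -m crank '[[0,0,5,0,0,0],[0,0,9.8,0,0,0],[0,0,9.8,0,0,0],[-1.5,0,9.8,0,0,0],[-3,0,9.8,0,0,0],[-4.5,0,9.8,0,0,0],[-6,0,9.8,0,0,0],[-7.5,0,9.8,0,0,0],[-9,0,9.8,0,0,0],[-9.3,0,9.8,0,0,0]]';python3 -m crank '[[0,0,-5,0,0,0],[0,0,-5,0,0,0],[0,0,-5,0,0,0],[0,0,-5,0,0,0]]'; python3 -c "
from h import *
st()
i,p,d=cam('side');P=cloud(i,d);hsv=cv2.cvtColor(p,cv2.COLOR_BGR2HSV); H,S,V=[hsv[...,k].astype(int) for k in range(3)]
c=np.array([.5013,.174,0]);a=.615
L=(P-c)@np.array([[np.cos(a),-np.sin(a),0],[np.sin(a),np.cos(a),0],[0,0,1]])*1000
m=(S<60)&(V>100)&(abs(L[...,0])<100)&(abs(L[...,1])<80)&(L[...,2]>30)&(L[...,2]<200)
print(m.sum(),np.round(np.percentile(L[m],[2,50,98],axis=0)).tolist())
q=(P[m]*1000)[:,:2].astype(np.float32);print(cv2.minAreaRect(q))
"
```

```text
time: 10.8
eef_pos: [0.5179, 0.1851, 0.1703]
tcp_rot: [0.953, 0.302, 0.002, 0.0]
contact_force: [-0.6, 1.3, 0.3]
opening: 0.004
finger_force: 0.0
time: 11.2
eef_pos: [0.5181, 0.1857, 0.2181]
tcp_rot: [0.953, 0.302, 0.001, 0.0]
contact_force: [-0.3, -0.3, -1.3]
opening: -0.0
finger_force: 0.0
11.2 [518.1 185.7 218.1] x [0.82 0.58 0.  ] z [ 0.  0. -1.] F [-0.3 -0.3 -1.3] op -0.0 ff 0.0 q [ 0.16  0.02  1.9  -0.    1.22  1.12]
1232 [[-11.0, -48.0, 61.0], [26.0, 9.0, 116.0], [68.0, 50.0, 161.0]]
((524.78369140625, 191.20114135742188), (82.10115051269531, 103.96648406982422), 35.068992614746094)
```

```bash
python3 -m crank '[[0,0,0,0,0,0],[0,0,0,0,0,0],[0,0,0,0,0,0],[0,0,0,0,0,0],[0,0,0,0,0,0],[0,0,0,0,0,0]]' >/dev/null
cat > lid.py <<'E'
from h import *
i,p,d=cam('side');P=cloud(i,d);hsv=cv2.cvtColor(p,cv2.COLOR_BGR2HSV); H,S,V=[hsv[...,k].astype(int) for k in range(3)]
c=np.array([.5013,.174,0]);a=.615
L=(P-c)@np.array([[np.cos(a),-np.sin(a),0],[np.sin(a),np.cos(a),0],[0,0,1]])*1000
m=(S<60)&(V>100)&(abs(L[...,0])<100)&(abs(L[...,1])<80)&(L[...,2]>30)&(L[...,2]<200)
print(m.sum(),np.round(np.percentile(L[m],[2,50,98],axis=0)).tolist())
q=(P[m]*1000)[:,:2].astype(np.float32);print(cv2.minAreaRect(q))
E
python3 lid.py
```

```text
1921 [[-54.0, -48.0, 61.0], [4.0, 6.0, 82.0], [65.0, 50.0, 101.0]]
((505.9738464355469, 176.80712890625), (123.88096618652344, 103.59228515625), 35.11605453491211)
```

```bash
python3 -c "
from h import *
goto([.4253,.1203,.10],.615)"; python3 -m crank '[[-6,0,0,0,0,0],[-11.3,0,0,0,0,0],[-11.3,0,6,0,0,0],[-11.3,0,11.8,0,0,0],[-11.3,0,11.8,0,0,0],[-11.3,0,11.8,0,0,0],[-11.3,0,11.8,0,0,0],[-11.3,0,11.8,0,0,0]]' 0.5; python3 lid.py; python3 -c "
from sc import *
st()
i,p,d=cam('wrist');P=cloud(i,d);c=np.array([.5013,.174,0]);a=.615
L=(P-c)@np.array([[np.cos(a),-np.sin(a),0],[np.sin(a),np.cos(a),0],[0,0,1]])*1000
m=(p.max(2)<60)&(abs(L[...,1])<25)&(L[...,0]>-125)&(L[...,0]<-66)&(L[...,2]>40)&(L[...,2]<58)
print('fin',m.sum(),np.round(np.percentile(L[m],[2,50,98],axis=0),1).tolist() if m.sum() else '')
goto([.4253,.1203,.02],.615)"
```

```text
[-11.36, -0.0, 11.76] [0.001, -0.001, -0.001] rows>= 4
time: 12.7
eef_pos: [0.4276, 0.1208, 0.1017]
tcp_rot: [0.953, 0.302, 0.002, 0.001]
contact_force: [-0.2, 0.3, 0.1]
opening: 0.497
finger_force: 0.0
2023 [[-62.0, -48.0, 58.0], [1.0, 7.0, 62.0], [63.0, 50.0, 65.0]]
((493.5046691894531, 169.53610229492188), (149.74777221679688, 102.08157348632812), 34.0733642578125)
12.75 [427.6 120.8 101.7] x [0.82 0.58 0.  ] z [ 0.01  0.   -1.  ] F [-0.2 -0.4 -0.2] op 0.502 ff 0.0 q [ 0.05 -0.08  2.23 -0.    0.99  1.  ]
fin 796 [[-112.4, -5.6, 51.2], [-89.5, -0.1, 52.6], [-68.7, 5.5, 53.9]]
[-0.24, -0.1, 8.15] [0.003, -0.004, -0.001] rows>= 2
```

```bash
python3 -m crank '[[-0.2,-0.1,4,0,0,0],[-0.2,-0.1,8.1,0,0,0],[-0.2,-0.1,8.1,0,0,0]]'; python3 -m crank '[[0,0,0,0,0,0],[0,0,0,0,0,0],[0,0,0,0,0,0],[0,0,0,0,0,0],[0,0,0,0,0,0]]' 0 80; python3 -c "
from h import *
st();goto([.4477,-.0838,.021],.038)"
```

```text
time: 13.1
eef_pos: [0.4195, 0.1201, 0.0146]
tcp_rot: [0.953, 0.302, -0.005, -0.001]
contact_force: [0.3, 0.2, -0.7]
opening: 0.496
finger_force: 0.0
time: 13.6
eef_pos: [0.4261, 0.1204, 0.0214]
tcp_rot: [0.953, 0.302, 0.003, 0.001]
contact_force: [-1.3, 0.1, 8.1]
opening: 0.125
finger_force: 79.2
13.6 [426.1 120.4  21.4] x [0.82 0.58 0.01] z [ 0.01  0.   -1.  ] F [-1.3  0.1  8.1] op 0.125 ff 79.2 q [ 0.05  0.07  2.27 -0.    0.8   1.  ]
[-9.99, 17.94, 0.04] [0.002, -0.006, 0.575] rows>= 5
```

```bash
python3 -m crank '[[-1,1.8,0,0,0,0.057],[-2,3.6,0,0,0,0.115],[-3,5.4,0,0,0,0.172],[-4,7.2,0,0,0,0.23],[-5,9,0,0,0,0.287],[-6,10.8,0,0,0,0.345],[-7,12.6,0,0,0,0.402],[-8,14.4,0,0,0,0.46],[-9,16.2,0,0,0,0.518],[-10,18,0,0,0,0.575]]'; python3 -m crank '[[0,0,0,0,0,0],[0,0,0,0,0,0]]'
cat > bx.py <<'E'
from h import *
st(); o=np.array([.7854,-.071,0]);a=.038
M=np.array([[np.cos(a),-np.sin(a),0],[np.sin(a),np.cos(a),0],[0,0,1]])
for n in('top','side'):
    i,p,d=cam(n);P=cloud(i,d);L=(P-o)@M*1000;hsv=cv2.cvtColor(p,cv2.COLOR_BGR2HSV); H,S,V=[hsv[...,k].astype(int) for k in range(3)]
    m=(S<60)&(V>100)&(abs(L[...,1])<90)&(L[...,0]>-360)&(L[...,0]<90)&(abs(L[...,2]-60)<8)
    m=cv2.morphologyEx(m.astype(np.uint8),cv2.MORPH_OPEN,np.ones((2,2)))>0
    if m.sum()>20:
        r=cv2.minAreaRect(L[m][:,:2].astype(np.float32)); print(n,'lid in runner frame',m.sum(),np.round(r[0],1),np.round(r[1],1),round(r[2],1),np.round(np.percentile(L[m],[1,50,99],axis=0)).tolist())
    cv2.imwrite('pics/%s_%d.png'%(n,int(ctrl.get_state()['time']*10)),p)
E
python3 bx.py
```

```text
time: 14.6
eef_pos: [0.4478, -0.0848, 0.0213]
tcp_rot: [1.0, 0.018, 0.003, -0.0]
contact_force: [0.2, 6.7, 8.0]
opening: 0.126
finger_force: 79.4
time: 14.8
eef_pos: [0.4485, -0.0867, 0.0213]
tcp_rot: [1.0, 0.019, 0.004, 0.002]
contact_force: [1.0, -5.7, 6.2]
opening: 0.125
finger_force: 79.5
14.8 [448.5 -86.7  21.3] x [1.   0.04 0.01] z [ 0.01 -0.   -1.  ] F [ 1.  -5.7  6.2] op 0.125 ff 79.5 q [-0.41  0.1   2.23 -0.    0.8   1.12]
top lid in runner frame 880 [-245.2   -6.7] [103.2 135.6] 83.6 [[nan, nan, nan], [nan, nan, nan], [nan, nan, nan]]
side lid in runner frame 1117 [-263.6   -4.3] [100.5 167.3] 76.7 [[nan, nan, nan], [nan, nan, nan], [nan, nan, nan]]
```

```bash
python3 -c "
import cv2;p=cv2.imread('pics/top_148.png');cv2.imwrite('pics/c3.png',cv2.resize(p[120:290,170:340],None,fx=3.4,fy=3.4,interpolation=cv2.INTER_CUBIC))"
```

```text
(no output)
```

View pics/c3.png

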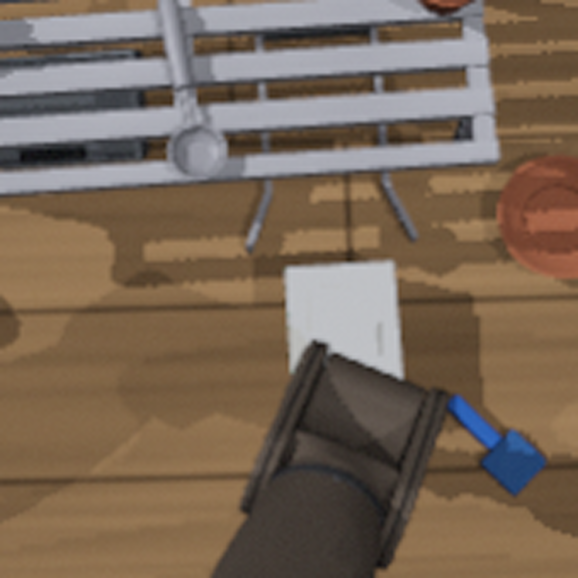

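The lid is shut and the box squared up: its far edge at (286,267)–(393,261) runs parallel to the deck edge. The box may sit a few mm to the right of the rail axis, so I measure that now.

```bash
cat > bx2.py <<'E'
from h import *
import sys
st(); o=np.array([.7854,-.071,0]);a=.038
M=np.array([[np.cos(a),-np.sin(a),0],[np.sin(a),np.cos(a),0],[0,0,1]])
for n in('top','side'):
    i,p,d=cam(n);P=cloud(i,d);L=(P-o)@M*1000;hsv=cv2.cvtColor(p,cv2.COLOR_BGR2HSV); H,S,V=[hsv[...,k].astype(int) for k in range(3)]
    m=np.isfinite(L[...,0])&(S<70)&(V>90)&(abs(L[...,1])<90)&(L[...,0]>-360)&(L[...,0]<90)&(abs(L[...,2]-61)<6)
    q=L[m]
    far=[np.percentile(q[(q[:,1]>=b)&(q[:,1]<b+10)][:,0],97) for b in range(-40,40,10) if ((q[:,1]>=b)&(q[:,1]<b+10)).sum()>3]
    print(n,m.sum(),'far x',np.round(far))
    X=np.median(far)
    for b in (10,20,30,40,50,60): 
        s=q[(q[:,0]<X-b+10)&(q[:,0]>=X-b)]
        if len(s)>8: print('  x',round(X-b+5),np.round(np.percentile(s[:,1],[1,99]),1))
    r=np.isfinite(L[...,0])&(S<80)&(L[...,2]>10)&(L[...,2]<24)&(L[...,0]>-148)&(L[...,0]<-60)&(abs(L[...,1])<90)
    q=L[r]
    for x in range(-148,-60,14):
        s=q[(q[:,0]>=x)&(q[:,0]<x+14)][:,1]; A=s[s>40];B=s[s<-40]
        if len(A)>2 and len(B)>2: print('  rail',x+7,round(np.median(A)),round(np.median(B)),'mid',round((np.median(A)+np.median(B))/2,1))
E
python3 bx2.py
```

```text
14.9 [448.6 -86.4  21.3] x [1.   0.04 0.01] z [ 0.01 -0.   -1.  ] F [-0.6 -5.4  5.5] op 0.131 ff 79.5 q [-0.41  0.1   2.23 -0.    0.8   1.12]
top 870 far x [-186. -185. -184. -183. -182. -184. -183. -184.]
  x -189 [-49.8  47. ]
  x -199 [-52.1  44.8]
  x -209 [-51.3  45.4]
  x -219 [-50.5  46. ]
  x -229 [-49.8  46.5]
  x -239 [-52.1  47.1]
  rail -141 76 -76 mid 0.1
  rail -127 70 -70 mid -0.5
  rail -113 65 -65 mid 0.1
  rail -99 58 -58 mid -0.2
  rail -85 57 -57 mid -0.0
side 1117 far x [-185. -183. -186. -184. -185. -184. -186. -184.]
  x -190 [-50.6  47.6]
  x -200 [-51.4  48.6]
  x -210 [-51.   48.6]
  x -220 [-52.3  47.2]
  x -230 [-50.7  48.9]
  x -240 [-49.3  49.1]
  rail -141 79 -76 mid 1.3
  rail -127 73 -68 mid 2.3
  rail -113 66 -63 mid 1.8
  rail -99 60 -57 mid 1.2
  rail -85 60 -55 mid 2.2
  rail -71 58 -55 mid 1.5
  rail -57 61 -56 mid 2.0
```

```bash
python3 -m crank '[[1,-0.15,0,0,0,0],[2.5,-0.27,0,0,0,0],[4,-0.27,0,0,0,0],[5.5,-0.27,0,0,0,0],[7,-0.27,0,0,0,0],[8.5,-0.27,0,0,0,0],[10,-0.27,0,0,0,0],[10,-0.27,0,0,0,0]]'; python3 bx2.py
```

```text
time: 15.8
eef_pos: [0.5483, -0.0779, 0.0214]
tcp_rot: [1.0, 0.02, 0.003, 0.001]
contact_force: [2.8, 0.4, 7.9]
opening: 0.129
finger_force: 79.9
15.8 [548.3 -77.9  21.4] x [1.   0.04 0.01] z [ 0.01 -0.   -1.  ] F [2.8 0.4 7.9] op 0.129 ff 79.9 q [-0.32  0.29  2.    0.    0.84  1.21]
top 490 far x [-96. -98. -98. -97. -97. -97. -99. -98.]
  x -103 [-44.5  50.9]
  x -113 [-46.   51.7]
  x -123 [-45.7  52.1]
  x -133 [-44.9  50.6]
  x -143 [-45.2  50.5]
  x -153 [-46.4  31.7]
  rail -141 77 -76 mid 0.3
  rail -127 70 -70 mid -0.3
  rail -113 65 -63 mid 1.3
  rail -99 58 -58 mid -0.2
  rail -85 57 -56 mid 0.7
side 957 far x [-83. -84. -83. -85. -83. -82. -83. -84.]
  x -88 [-45.5  53.2]
  x -98 [-45.5  54.1]
  x -108 [-46.8  53.6]
  x -118 [-44.7  55.1]
  x -128 [-45.7  52.6]
  x -138 [-44.4  54.7]
```

```bash
python3 -m crank '[[0,0.25,0,0,0,0],[1,0.25,0,0,0,0],[2,0.25,0,0,0,0],[3,0.25,0,0,0,0],[4,0.25,0,0,0,0],[5.5,0.25,0,0,0,0],[7,0.25,0,0,0,0],[7.6,0.25,0,0,0,0],[7.6,0.25,0,0,0,0]]'; python3 bx2.py
```

```text
time: 16.8
eef_pos: [0.6225, -0.0772, 0.0214]
tcp_rot: [1.0, 0.02, 0.001, 0.001]
contact_force: [-3.2, -0.1, 9.0]
opening: 0.127
finger_force: 80.0
16.8 [622.5 -77.2  21.4] x [1.   0.04 0.  ] z [ 0. -0. -1.] F [-3.2 -0.1  9. ] op 0.127 ff 80.0 q [-0.28  0.43  1.82 -0.    0.9   1.25]
top 191 far x [-9. -8. -8. -8. -5. -8. -8. -6.]
  x -13 [-48.2  48.7]
  x -53 [-48.2  47.9]
  x -63 [-47.5  -7.9]
side 496 far x [-13. -14. -15. -61. -62. -61. -64. -61.]
  x -66 [-48.2  51.3]
  x -76 [-47.9  51.7]
  x -86 [-47.6  51.5]
  x -96 [-47.3  50.2]
  x -106 [-34.3  52.5]
  x -116 [-18.9  51.3]
  rail -141 79 -75 mid 2.0
```

```bash
python3 -m crank '[[0,0,0,0,0,0],[0,0,0,0,0,0],[0,0,-4,0,0,0],[0,0,-8,0,0,0],[0,0,-10,0,0,0],[-4,0,-10,0,0,0],[-7,0,-10,0,0,0],[-7,0,-10,0,0,0]]' 0.5; python3 -c "
from h import *
st();goto([.555,-.0797,.09],.038,.785);goto([.555,-.0797,.022],.038,.785)"
```

```text
time: 17.7
eef_pos: [0.5471, -0.079, 0.1169]
tcp_rot: [1.0, 0.019, -0.002, -0.001]
contact_force: [0.3, -0.1, -0.8]
opening: 0.496
finger_force: 0.0
17.7 [547.1 -79.  116.9] x [ 1.    0.04 -0.  ] z [-0.  0. -1.] F [ 0.3 -0.1 -0.8] op 0.496 ff 0.0 q [-0.33  0.15  1.97  0.    1.03  1.21]
[0.8, 0.1, 2.68] [-0.002, 0.789, -0.0] rows>= 6
[0.83, 0.12, 9.48] [-0.002, 0.789, -0.0] rows>= 6
```

```bash
python3 -m crank '[[0.8,0.1,0,0,0.789,0],[0.8,0.1,0,0,0.789,0],[0.8,0.1,0,0,0.789,0],[0.8,0.1,0,0,0.789,0],[0.8,0.1,0,0,0.789,0],[0.8,0.1,2.7,0,0.789,0],[0.8,0.1,6,0,0.789,0],[0.8,0.1,9.5,0,0.789,0],[0.8,0.1,9.5,0,0.789,0],[0.8,0.1,9.5,0,0.789,0]]' 0; python3 -c "
from h import *
st();goto([.655,-.076,.024],.038,.785)"
```

```text
time: 18.7
eef_pos: [0.56, -0.0812, 0.0231]
tcp_rot: [0.923, 0.018, 0.385, -0.007]
contact_force: [1.0, -0.1, 0.2]
opening: -0.0
finger_force: 0.0
18.7 [560.  -81.2  23.1] x [0.7  0.03 0.71] z [ 0.71  0.03 -0.7 ] F [ 1.  -0.1  0.2] op -0.0 ff 0.0 q [-0.48  0.15  2.38  1.84  0.38 -0.68]
[6.76, -0.16, 6.7] [0.001, -0.005, 0.001] rows>= 2
```

```bash
python3 -m crank '[[1,0,1,0,0,0],[2,-0.1,2,0,0,0],[3,-0.1,3,0,0,0],[4,-0.1,4,0,0,0],[5,-0.1,5,0,0,0],[5.8,-0.1,5.8,0,0,0],[6.3,-0.1,6.3,0,0,0],[6.7,-0.1,6.7,0,0,0],[6.7,-0.1,6.7,0,0,0]]'; python3 bx2.py
```

```text
time: 19.6
eef_pos: [0.6548, -0.0761, 0.0245]
tcp_rot: [0.923, 0.018, 0.385, -0.008]
contact_force: [0.2, -1.0, 0.3]
opening: 0.002
finger_force: 0.0
19.6 [654.8 -76.1  24.5] x [0.7  0.03 0.71] z [ 0.71  0.03 -0.7 ] F [ 0.2 -1.   0.3] op 0.002 ff 0.0 q [-0.38  0.31  2.16  1.82  0.3  -0.56]
top 514 far x [44. 47. 47. 48. 45. 45. 46. 46.]
  x 41 [-48.9  48.6]
  x 31 [-48.5  47.5]
  x 1 [-48.   47.2]
  x -9 [-48.2  48.3]
  rail -141 77 -76 mid 0.3
  rail -127 70 -71 mid -0.4
  rail -113 65 -62 mid 1.3
  rail -99 58 -60 mid -0.8
  rail -85 57 -56 mid 0.8
side 202 far x [ 37.  36.  40.  41.  38.  40. -59.  35.]
  x 33 [-43.3  31.8]
  x -17 [-46.9 -14.1]
  rail -127 73 -66 mid 3.7
  rail -113 66 -64 mid 1.1
  rail -99 60 -56 mid 2.3
  rail -85 59 -53 mid 2.9
  rail -71 60 -52 mid 3.9
```

```bash
python3 -m crank '[[0.2,0,0.2,0,0,0],[0.4,0,0.4,0,0,0],[0.4,0,0.4,0,0,0]]'; python3 -m crank '[[0.15,0,0.15,0,0,0],[0.3,0,0.3,0,0,0],[0.3,0,0.3,0,0,0]]'|grep -E 'pos|force'
```

```text
time: 20.0
eef_pos: [0.6601, -0.0761, 0.0246]
tcp_rot: [0.923, 0.018, 0.385, -0.007]
contact_force: [0.0, 0.4, -0.7]
opening: 0.007
finger_force: 0.2
eef_pos: [0.6643, -0.0758, 0.0244]
contact_force: [-0.2, -0.4, 0.8]
finger_force: 0.5
```

```bash
python3 -c "
from h import *
i,p,d=cam('wrist');i,p2,d=cam('side');cv2.imwrite('pics/w5.png',np.hstack([cv2.resize(p,(400,300)),cv2.resize(p2[120:270,170:370],(400,300),interpolation=cv2.INTER_CUBIC)]))"
```

```text
(no output)
```

View pics/w5.png

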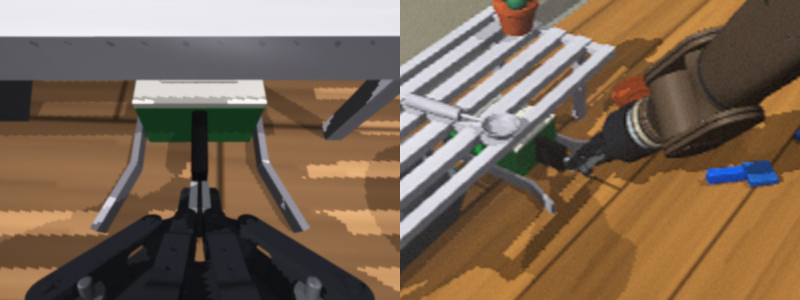

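The wrist view shows the box centred between the rails at (200,120), with the fin's end at the closed fingertips (200,180). Next I measure how far it still has to go.

```bash
cat > fr.py <<'E'
from h import *
o=np.array([.7854,-.071,0]);a=.038
M=np.array([[np.cos(a),-np.sin(a),0],[np.sin(a),np.cos(a),0],[0,0,1]])
i,p,d=cam('wrist');P=cloud(i,d);L=(P-o)@M*1000;hsv=cv2.cvtColor(p,cv2.COLOR_BGR2HSV); H,S,V=[hsv[...,k].astype(int) for k in range(3)]
f=lambda n,m:print(n,m.sum(),np.round(np.percentile(L[m],[2,50,98],axis=0),1).tolist() if m.sum()>5 else '')
c=np.isfinite(L[...,0])&(abs(L[...,1])<60)&(L[...,0]>-160)&(L[...,0]<-20)
f('front wall (home x=-65)',c&(H>45)&(H<80)&(S>120)&(L[...,2]>10)&(L[...,2]<52)&(abs(L[...,1])>12))
f('lid',c&(S<60)&(V>120)&(abs(L[...,2]-62)<5))
f('fin top',c&(V<45)&(abs(L[...,1])<9)&(abs(L[...,2]-52)<4))
st()
E
python3 fr.py
```

```text
front wall (home x=-65) 3693 [[-65.2, -47.5, 11.2], [-64.5, 12.2, 34.1], [-63.7, 47.6, 51.4]]
lid 5079 [[-64.6, -48.2, 60.1], [-54.1, 0.0, 61.3], [-43.0, 47.9, 63.0]]
fin top 1921 [[-157.4, -5.9, 49.0], [-97.0, -0.0, 52.6], [-65.5, 5.6, 55.4]]
20.45 [664.3 -75.8  24.4] x [0.7  0.03 0.71] z [ 0.71  0.03 -0.7 ] F [-0.1 -0.8  0.6] op 0.0 ff 0.0 q [-0.37  0.33  2.14  1.81  0.3  -0.55]
```

```bash
for k in 1 2; do python3 -m crank '[[0.1,0,0.1,0,0,0],[0.15,0,0.15,0,0,0],[0.15,0,0.15,0,0,0]]'|grep -E 'pos|force'; done; python3 fr.py
```

```text
eef_pos: [0.6646, -0.0758, 0.0241]
contact_force: [-16.9, 0.6, 11.7]
finger_force: 8.7
eef_pos: [0.6648, -0.0758, 0.0238]
contact_force: [-35.0, -0.5, 26.7]
finger_force: 17.6
front wall (home x=-65) 3719 [[-65.2, -47.6, 11.1], [-64.4, 12.1, 34.1], [-63.7, 47.6, 51.4]]
lid 4951 [[-64.6, -48.2, 60.2], [-54.5, -0.5, 61.2], [-43.6, 47.9, 62.6]]
fin top 1966 [[-157.6, -5.8, 48.9], [-97.6, 0.0, 52.6], [-65.4, 5.5, 55.4]]
21.1 [664.8 -75.8  23.8] x [0.71 0.03 0.71] z [ 0.71  0.03 -0.71] F [-36.   -0.3  25.7] op 0.0 ff 17.6 q [-0.37  0.33  2.14  1.8   0.29 -0.54]
```

Force rose to 35 N without the box moving, so it is hard against the stop. Now I back off and check.

```bash
python3 -m crank '[[-0.3,0,-0.3,0,0,0],[-1.5,0,-1.5,0,0,0],[-3,0,-3,0,0,0],[-5,0,-5,0,0,0],[-4,0,-8,0,0,0],[-4,0,-8,0,0,0],[-4,0,-8,0,0,0]]'; python3 fr.py; python3 -c "
from h import *
i,p,d=cam('top');i,p2,d=cam('side');cv2.imwrite('pics/f.png',np.hstack([cv2.resize(p,(400,300)),cv2.resize(p2,(400,300))]))"
```

```text
time: 21.8
eef_pos: [0.5842, -0.0793, 0.0533]
tcp_rot: [0.922, 0.018, 0.386, -0.007]
contact_force: [-0.1, -0.2, -0.6]
opening: 0.001
finger_force: 0.0
front wall (home x=-65) 2668 [[-65.5, -47.1, 11.0], [-64.5, 13.1, 32.8], [-63.4, 47.4, 51.1]]
lid 4399 [[-64.4, -48.1, 60.4], [-44.4, -0.3, 61.5], [-21.0, 47.6, 63.9]]
fin top 791 [[-115.6, -6.1, 49.5], [-91.8, -0.4, 52.6], [-64.3, 5.5, 53.7]]
21.85 [584.  -79.1  52.6] x [0.7  0.03 0.71] z [ 0.71  0.03 -0.7 ] F [-0.1  0.6 -0.4] op -0.004 ff 0.0 q [-0.45  0.12  2.33  1.66  0.34 -0.46]
```

View pics/f.png

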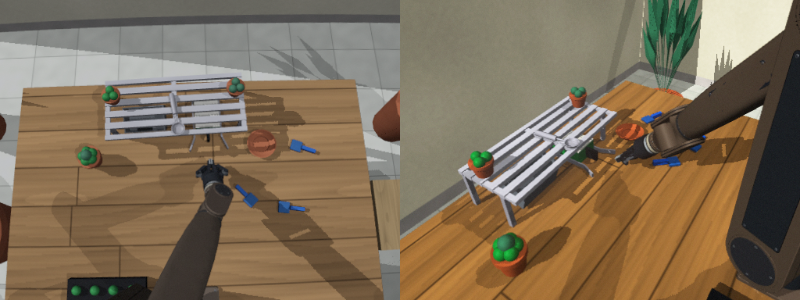

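The box is home at local x -65 with the lid shut flat. The saucer, plant and spoon have not moved, and the robot is clear of everything.

```bash
python3 -c "
from plant import ctrl
print(ctrl.sign_off())"
```

```text
the job is handed in; nothing more can be done
None
```

The blue scraper is flat in the green box, the lid is shut, and the box is fully home against the end stop; the saucer, plant and spoon were left alone, and the job was handed in at about 22 s.

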